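# Slide the instrument case home between the disinfected rails

### The job

Push the loose steel instrument case with the fingertips into the open lane of the rack and down it until its far end is home against the end stop, square to it. The two rails of that lane have just been disinfected: neither the case nor the robot may touch them. Do not pinch, lift or tip the case, leave everything else on the trolley where it is, and finish with the hand clear.

Things in the scene. Friction and masses are not known exactly. Their poses are not given: they have to be found in the camera images.
- case: closed stainless instrument case to push: a block 110 long (its x), 84 wide (its y), 45 high, 0.3 to 0.65 kg, loose, just outside the mouth of the open lane, up to 0.3 rad askew and 30 off the centre line. Origin at the centre of its underside; z up; its x points roughly down the lane. It slides when pushed with 1 to 6 N and stays where it is left.
- rack: fixed two-lane steel rack; the trolley top is the lanes' floor. Origin on the top at the centre of the mouth of the open lane, the one nearer the robot; x down that lane (roughly to the robot's right), y to the occupied lane, z up. The open lane is 104 wide (y -52 to 52), open above; its rails run from x = 0 to 160. Before the mouth all is free to x = -280 and 115 either side of the centre line.
- stop (a point): middle of the open lane's end stop, at floor level on its flat face, 160 beyond the mouth. The stop is a fixed steel bar 28 high across the lane. The case is home when its far end meets it: its centre is then 55 short of this point, on the centre line.
- rail_near: stainless guide rail bounding the open lane: an upright flat bar 160 long, 8 thick, 28 high, fixed. Origin on its underside at the mouth end, mid-thickness; x along the lane towards the end stop, z up. It is the lane's rail on the robot's side; its inner face lies 52 from the lane's centre line.
- rail_mid: stainless guide rail bounding the open lane: an upright flat bar 160 long, 8 thick, 28 high, fixed. Origin on its underside at the mouth end, mid-thickness; x along the lane towards the end stop, z up. It divides the open lane from the other lane; its inner face lies 52 from the open lane's centre line.
- stock_case: identical steel case (110 x 84 x 45 mm) already standing in the other lane; loose. Bystander, origin at the centre of its underside.
- bowl: steel bowl, 110 across, 35 high. Bystander, origin at the centre of its underside.
- jar: small squat glass jar, 48 across, 55 high, beside the lane. Bystander, origin at the centre of its underside.
- flask: amber bottle, 60 across, 140 high, beyond the end stop. Bystander, origin at the centre of its underside.
- tub: clear plastic tub 120 x 160 x 90 high. Bystander, origin at the centre of its underside.
- pot: steel pot, 70 across, 80 high. Bystander, origin at the centre of its underside.
- tweezers: steel tweezers lying flat, 130 long, 8 high. Bystander, origin at the centre of its underside.

How it is judged:
By the outcome, as a careful person would: the job done as asked, in the order asked, and still so for the second after the job is handed in, with the robot touching nothing.
It also fails if it takes over 54 s, if anything falls off the work surface, if the arm or the gripper's body presses on something with over 40 N, if the wrist force passes 120 N, or if a joint passes its speed limit or range.

### The arm

A 6-joint arm with a two-finger parallel gripper is mounted at the origin on the work surface. World frame = base frame: x ahead of the robot, y to its left, z up, the work surface at z = 0. Lengths are in m, angles in rad, forces in N, time in s.
With the tool pointing down it reaches from about 0.25 to 0.775 m from the base axis. Payload 4 kg.
Tool frame: the origin (TCP) lies on the mounting face of the last link; the fingertips stand 173 mm ahead of it and the grasp point (between the pads) lies 155 mm ahead of it (bot.tip_extent is the distance from the TCP to the fingertips, in m); z points along the fingers, x is the direction in which the jaws open and shut, and the axes are right-handed (so a half turn about z gives the same grasp; the last joint's range is limited). The gripper opens to 85 mm and grips with 20 to 120 N. Pads are 22 mm wide; open, the fingers measure 114 mm over their backs; the gripper's body (76 mm by 85 mm) begins 54 mm behind the grasp point. The pads swing forward as they close: fully open they stand 13 mm farther back than shut.
Start: joints at [1.044, 0.087, 1.371, -0, 1.684, -0.103], TCP at [0.226, 0.501, 0.405] pointing down, gripper open.
Joint ranges: [-3.1, 3.1], [-0.76, 2.03], [0.27, 2.55], [-1.08, 4.22], [0.17, 2.65], [-2.57, 2.57]. Speed limits (rad/s): [2.79, 2.79, 3.14, 3.14, 3.14, 3.14].

### API

Orientations are given as [roll, pitch, yaw] about the fixed x, y, z axes, in that order (R = Rz(yaw) Ry(pitch) Rx(roll)).
In Python, from cell import bot gives the robot as it stands. Calls block until the motion is done:
- bot.move_to(position, orientation): joint-space move of the TCP to a pose.
- bot.move_linear(position, velocity=0.15, attitude=None): straight line of the TCP; attitude=None keeps the orientation; velocity is the mean speed in m/s.
- bot.set_joints(angles): joint-space move.
- bot.set_gripper(opening): finger opening in m; the grip force is fixed at half the most; returns when the fingers have stopped.
- bot.dwell(seconds).
- bot.solve_ik(position, orientation): joint angles nearest the present ones, or None.
- bot.read_camera(name): name is "scene" or "side" or "wrist"; returns a dict with "image" (400x640x3 uint8, red, green, blue), "fx", "fy", "cx", "cy" (pixels), "k1" (the pictures are not rectified: a ray, as slopes to the right and down, at radius r is drawn at 1 + k1 r^2 times it, then the intrinsics apply), "pose" (4x4, takes a point from camera to world coordinates). Camera axes: x right, y up, looking along -z (the intrinsics and any distortion apply to the point x, -y, -z); pixel columns grow to the right and rows downward; lengths in m; the calibration is good to about 2 mm. A picture is of the moment at which its call begins. There is no depth.
A pose or a line that the arm cannot do raises bot.PlanningError and nothing moves.
- bot.job_done(): hands the job in, once; it reports no verdict.
Trained networks look in the newest picture that a camera, given by its name, has taken for a name from the list of things; names that differ only in an ending like _2 or _b are one class to them, and where a whole thing is asked for, a point or a joint stands for the part that bears it (a point fixed in the world has none). Each returns a list of dicts, best first, with "p" (0 to 1); they miss things now and then, are a little off and sometimes report something else, mostly with a low value. They report only what shows in the picture. A call takes as long as a camera call.
- bot.cut_out(camera, target): "region" (400x640 bool, what is visible of it) and "bbox" ([left, top, width, height] in pixels, round what is visible of it).
- bot.place_of(camera, target): "centre" ([row, column] in pixels: a listed point, or the origin of a listed thing).
Readings, each from a call of its own:
- bot.read_time_s(): time.
- bot.read_joint_positions(): joint angles.
- bot.read_qvel(): joint speeds.
- bot.read_tau(): joint torques, N m.
- bot.read_tcp_pos(): TCP position.
- bot.read_orientation(): TCP orientation.
- bot.read_ft_force(): force on the tool from outside, world axes, zero at the start.
- bot.read_moment(): the same for the moment, N m.
- bot.read_width(): finger opening in m.
Only numpy, scipy, OpenCV 4.12 (cv2) and the standard library are available. Lean on these libraries where they do the work, as an engineer would, in place of code of your own. Each camera call takes 0.05 s, during which the arm holds its last target.

## Working session

There is one attempt and no reset: what is moved stays moved. The work goes in short steps, each a Python script; the robot and the scene stay as the last script left them, time stands still between calls to the robot, and variables do not carry over. Pictures are saved under pics/ and viewed, and the job is handed in when it is done.

```bash
ls; mkdir -p pics
python3 - <<'E'
from cell import bot
import cv2
for n in ["scene","side","wrist"]:
    d=bot.read_camera(n); cv2.imwrite(f"pics/{n}0.png",d["image"][:,:,::-1])
    print(n,d["fx"],d["fy"],d["cx"],d["cy"],d["k1"],d["pose"].round(3).tolist())
print(bot.read_time_s(),bot.read_tcp_pos(),bot.read_orientation(),bot.tip_extent,bot.read_width())
E
```

```text
pics
scene 440.1948223486806 440.1948223486806 321.07879610551953 198.83800750723978 -0.052174825141375156 [[0.258, -0.777, 0.573, 1.281], [0.966, 0.197, -0.168, -0.203], [0.018, 0.597, 0.802, 1.002], [0.0, 0.0, 0.0, 1.0]]
side 387.4020544247364 387.4020544247364 319.8751339535606 195.2716573465156 -0.03025507340793691 [[-0.91, 0.274, -0.309, 0.213], [-0.413, -0.63, 0.658, 0.785], [-0.014, 0.727, 0.687, 0.856], [0.0, 0.0, 0.0, 1.0]]
wrist 314.0963647704091 314.0963647704091 312.78092251891445 199.92017737719792 -0.034364334665762525 [[0.412, -0.867, -0.28, 0.155], [0.911, 0.391, 0.128, 0.534], [-0.002, -0.307, 0.952, 0.372], [0.0, 0.0, 0.0, 1.0]]
0.15 [0.22611625 0.50127465 0.40379501] [-3.14140228e+00  1.71502840e-03  1.14702165e+00] 0.1734 0.08522544864135732
```

View pics/scene0.png

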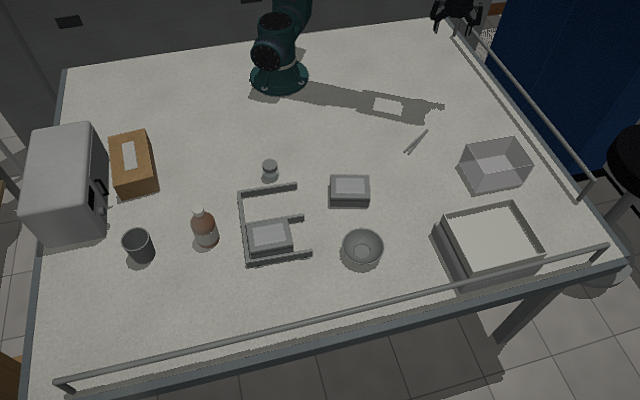

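View pics/side0.png

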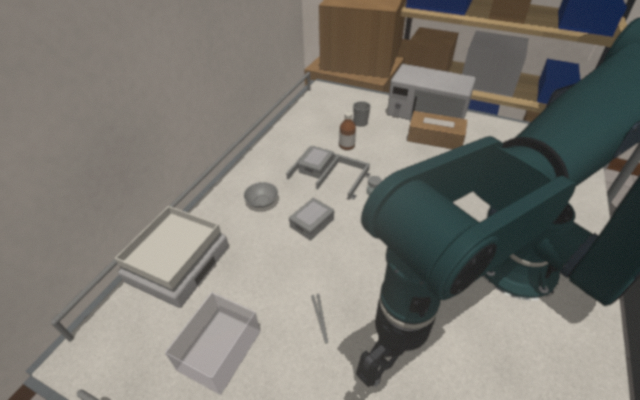

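View pics/wrist0.png

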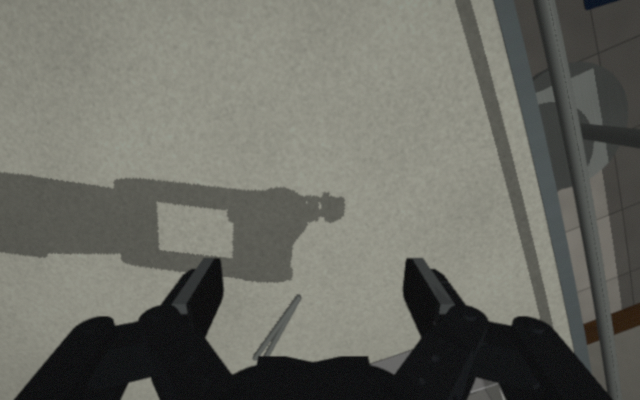

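The scene view shows the case at about px (350,190) and the open lane at about (240–297, 185–220), with its mouth towards image right (world +y). The jar is at (269,168), just on the robot's side of the near rail. Next I'll get rough positions, then take closer wrist views.

```bash
cat > h.py <<'E'
import numpy as np, cv2
from cell import bot
def K(d): return np.array([[d["fx"],0,d["cx"]],[0,d["fy"],d["cy"]],[0,0,1.]])
def D(d): return np.array([d["k1"],0,0,0.])
F=np.diag([1,-1,-1.])
def ray(d,uv):
    p=cv2.undistortPointsIter(np.array(uv,float).reshape(-1,1,2),K(d),D(d),None,None,(3,50,1e-9)) if hasattr(cv2,'undistortPointsIter') else cv2.undistortPoints(np.array(uv,float).reshape(-1,1,2),K(d),D(d))
    p=p.reshape(-1,2); v=np.c_[p,np.ones(len(p))]@F
    return d["pose"][:3,3],v@d["pose"][:3,:3].T
def onplane(d,uv,z):
    o,v=ray(d,uv); t=(z-o[2])/v[:,2]; return o+v*t[:,None]
def proj(d,P):
    P=np.asarray(P,float).reshape(-1,3); Rm=d["pose"][:3,:3]; 
    c=(P-d["pose"][:3,3])@Rm@F
    uv,_=cv2.projectPoints(c.reshape(-1,1,3),np.zeros(3),np.zeros(3),K(d),D(d)); return uv.reshape(-1,2)
def snap(n,name,crop=None,s=1):
    d=bot.read_camera(n); im=d["image"][:,:,::-1].copy()
    np.savez(f"pics/{name}.npz",**d)
    if crop: x,y,w,h=crop; im=cv2.resize(im[y:y+h,x:x+w],None,fx=s,fy=s,interpolation=cv2.INTER_CUBIC)
    cv2.imwrite(f"pics/{name}.png",im); return d
def load(name):
    z=np.load(f"pics/{name}.npz"); return {k:(z[k] if z[k].ndim else float(z[k])) for k in z}
E
python3 - <<'E'
from h import *
d=snap("scene","sc1",(220,140,200,150),4)
for t in ["case","rack","stop","rail_near","rail_mid","stock_case","jar","bowl","flask"]:
    r=bot.place_of("scene",t)
    for q in r[:2]:
        print(t,round(q["p"],2),q["centre"],onplane(d,[q["centre"][::-1]],0).round(3)[0])
E
```

```text
case 0.83 [190.7, 347.5] [0.554 0.089 0.   ]
rack 0.67 [205.1, 301.7] [ 0.572 -0.051  0.   ]
stop 0.58 [212.4, 239.1] [ 0.553 -0.225  0.   ]
rail_near 0.57 [184.7, 297.3] [ 0.497 -0.046  0.   ]
rail_near 0.25 [243.6, 206.5] [ 0.632 -0.323  0.   ]
rail_mid 0.51 [219.2, 306.9] [ 0.622 -0.048  0.   ]
stock_case 0.71 [241.9, 268.5] [ 0.667 -0.164  0.   ]
jar 0.9 [176.8, 271.8] [ 0.45  -0.112  0.   ]
jar 0.64 [188.8, 297.0] [ 0.512 -0.051  0.   ]
bowl 0.83 [251.8, 360.8] [0.756 0.063 0.   ]
flask 0.81 [242.0, 206.8] [ 0.627 -0.322  0.   ]
```

View pics/sc1.png

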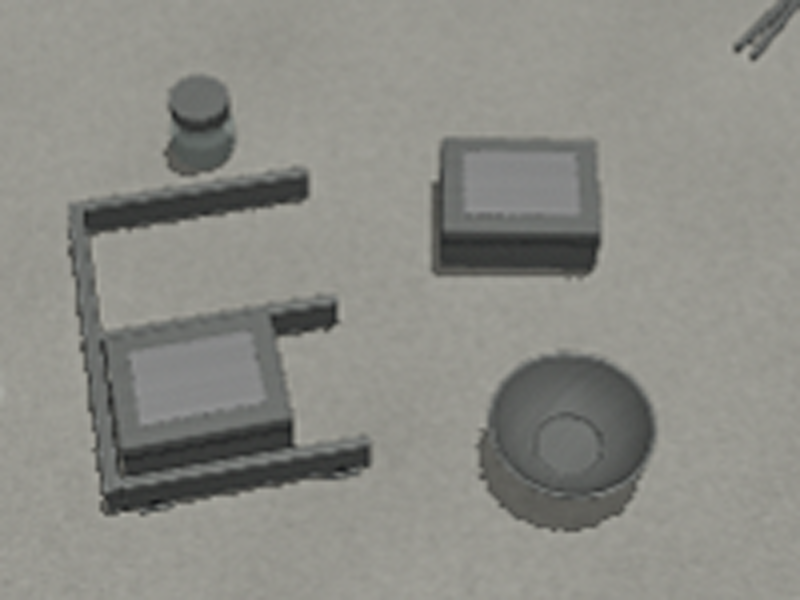

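The mouth is at about (0.57,-0.05) and the lane runs along about -y. The case is at about (0.55,0.09). I'll move the wrist camera over it for two views.

Run:
```python
from h import *
from math import pi
print(bot.read_time_s())
bot.move_to([0.50,0.0,0.42],[pi,0,pi/2]); 
snap("wrist","w1")
bot.move_to([0.53,-0.03,0.42],[pi,0,0.4]); 
snap("wrist","w2"); print(bot.read_time_s(), bot.read_joint_positions())
```

```text
0.65
3.85 [-1.62775541e-01  4.18018245e-02  1.38858290e+00  8.40125620e-05
  1.71118527e+00 -5.64076080e-01]
```

View pics/w1.png

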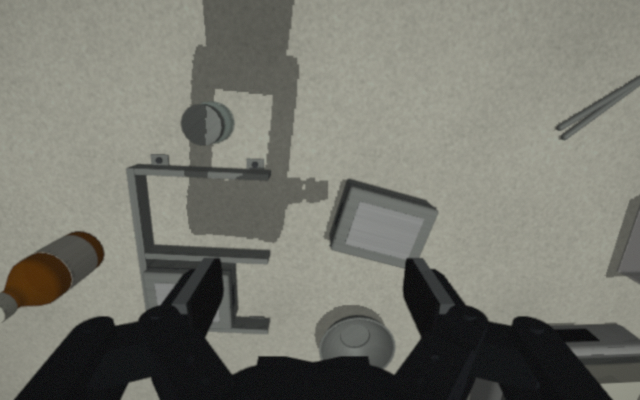

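View pics/w2.png

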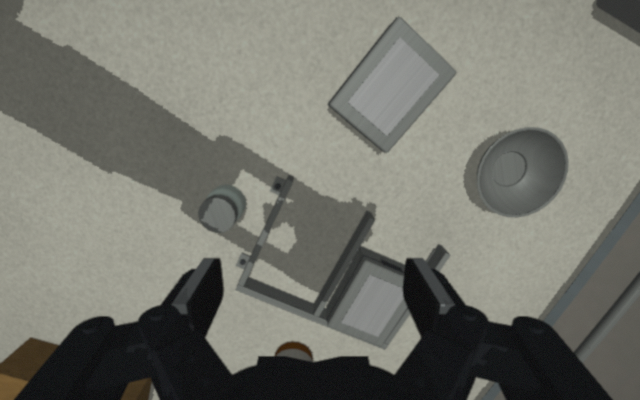

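The views show the case askew at (383,225) in w1 and (392,85) in w2. The open lane spans (130–270, 170–258) in w1. I'll zoom in to pick corners.

Run:
```python
import cv2
a=cv2.imread("pics/w1.png")
cv2.imwrite("pics/w1a.png",cv2.resize(a[150:290,120:280],None,fx=4.2,fy=4.2,interpolation=cv2.INTER_CUBIC))
cv2.imwrite("pics/w1b.png",cv2.resize(a[165:285,315:450],None,fx=5,fy=5,interpolation=cv2.INTER_CUBIC))
b=cv2.imread("pics/w2.png")
cv2.imwrite("pics/w2a.png",cv2.resize(b[165:325,225:395],None,fx=3.75,fy=3.75,interpolation=cv2.INTER_CUBIC))
cv2.imwrite("pics/w2b.png",cv2.resize(b[5:165,315:475],None,fx=3.75,fy=3.75,interpolation=cv2.INTER_CUBIC))
```

```text
(no output)
```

View pics/w1a.png

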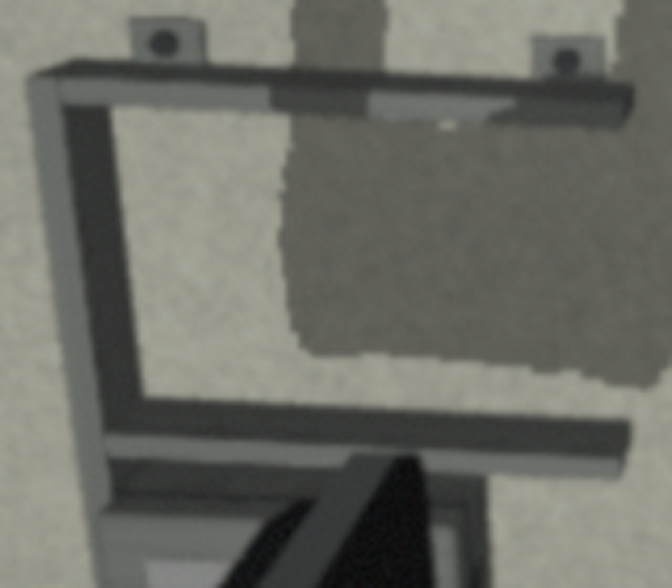

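View pics/w1b.png

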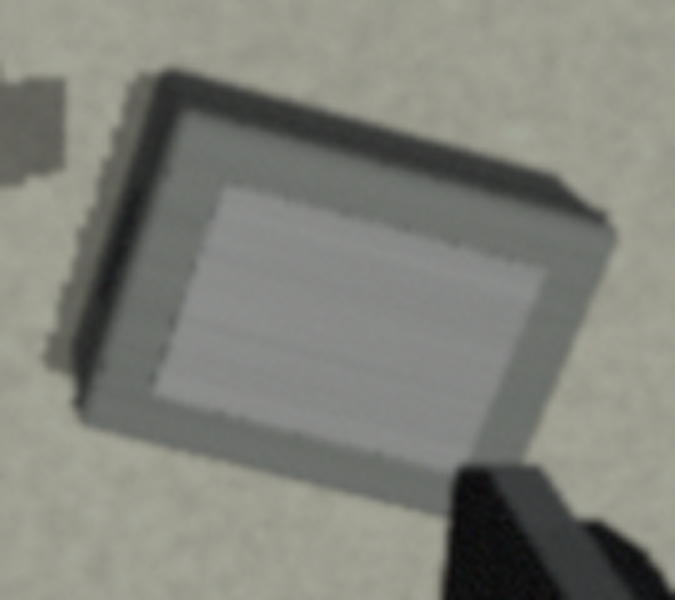

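View pics/w2a.png

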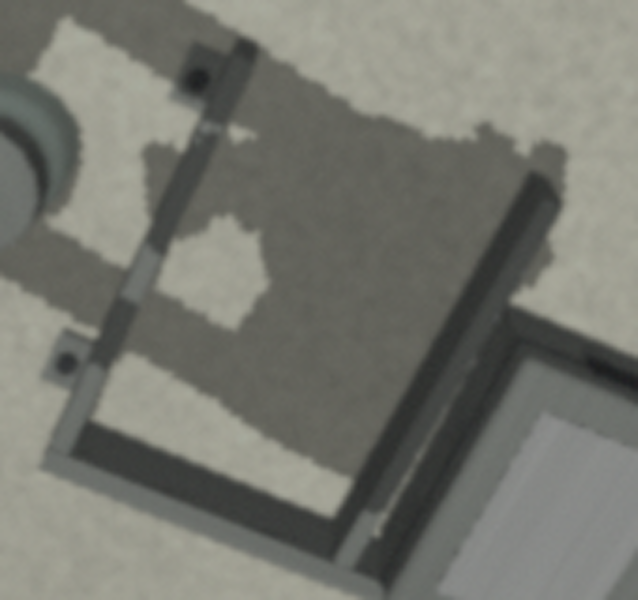

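View pics/w2b.png

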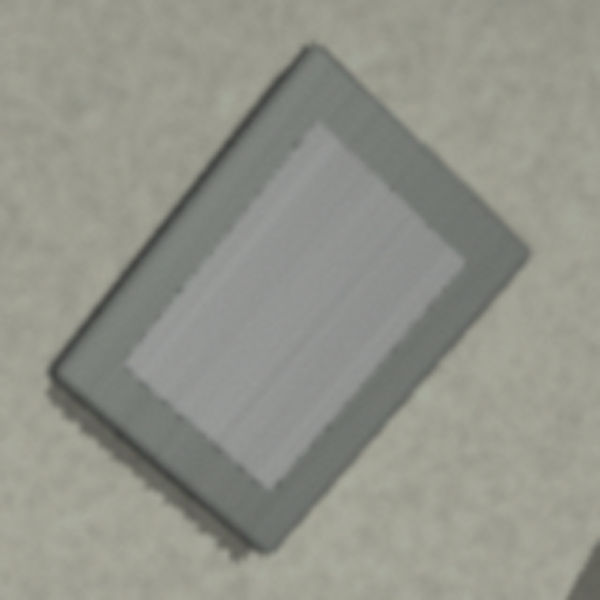

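```bash
cat > fit.py <<'E'
from h import *
from scipy.optimize import least_squares
def T(p,P):
    c,s=np.cos(p[2]),np.sin(p[2]); P=np.asarray(P,float)
    return np.c_[p[0]+c*P[:,0]-s*P[:,1],p[1]+s*P[:,0]+c*P[:,1],P[:,2]]
def px(l,s,o): return (np.array(l,float)+.5)/s-.5+np.array(o)
def fit(obs,p0):
    def r(p): return np.concatenate([(proj(d,T(p,np.array(P)/1000.))-uv).ravel() for d,P,uv in obs])
    s=least_squares(r,p0,loss="soft_l1"); return s.x,r(s.x).reshape(-1,2)
def tri(d1,u1,d2,u2):
    o1,v1=ray(d1,[u1]);o2,v2=ray(d2,[u2]);A=np.c_[v1[0],-v2[0]];t=np.linalg.lstsq(A,o2-o1,rcond=None)[0]
    return (o1+t[0]*v1[0]+o2+t[1]*v2[0])/2
E
python3 - <<'E'
from fit import *
w1,w2=load("w1"),load("w2")
R=dict(A=(0,52,0),B=(0,52,28),C=(160,52,0),D=(160,52,28),E=(160,-52,28),F=(0,-52,28))
u1=px([(630,423),(625,452),(142,400),(106,437),(64,104),(610,128)],4.2,(120,150))
u2=px([(352,482),(335,553),(73,453),(532,172)],3.75,(225,165))
p,r=fit([(w1,[R[k] for k in "ABCDEF"],u1),(w2,[R[k] for k in "CDEA"],u2)],[.57,-.05,-1.6])
print("rack",p,"\n",r.round(1).tolist())
for a,b,n in[(0,3,"A"),(2,0,"C"),(3,1,"D"),(4,2,"E")]: print(n,tri(w1,u1[a],w2,u2[b]).round(4))
c1=px([(185,110),(82,423),(612,235),(170,70)],5,(315,165))
c2=px([(55,372),(270,552),(530,252),(312,45)],3.75,(315,5))
P1=[(55,-42,45),(55,42,45),(-55,-42,45),(55,-42,0)];P2=[(55,-42,45),(55,42,45),(-55,42,45),(-55,-42,45)]
q,r=fit([(w1,P1,c1),(w2,P2,c2)],[.55,.09,-1.6]); print("case",q,"\n",r.round(1).tolist())
for a,b in[(0,0),(1,1),(2,3)]: print(tri(w1,c1[a],w2,c2[b]).round(4))
d=q-p; c,s=np.cos(p[2]),np.sin(p[2]); print("case in rack",c*d[0]+s*d[1],-s*d[0]+c*d[1],d[2])
E
```

```text
rack [ 0.566329  -0.0539717 -1.614073 ] 
 [[1.4, -1.2], [-0.1, 1.8], [1.6, -0.7], [-0.0, 0.0], [-0.7, 0.9], [3.4, 0.6], [-4.6, 9.1], [-0.0, 2.6], [-0.7, 1.2], [-0.2, -1.6]]
A [ 0.6189 -0.0578  0.0022]
C [ 0.6231 -0.2265 -0.0296]
D [ 0.6111 -0.2152  0.0263]
E [ 0.5079 -0.2144  0.0212]
case [ 0.57186938  0.08602526 -1.84831453] 
 [[-0.4, -0.4], [-1.3, 1.2], [3.4, -0.5], [-1.5, -1.8], [-1.3, 0.2], [0.0, 2.2], [3.0, -0.2], [1.9, -3.0]]
[0.5177 0.0455 0.0419]
[0.597  0.0235 0.042 ]
[0.546  0.1461 0.0473]
case in rack -0.14010557755958764 -0.0005215239044196358 -0.23424152424500155
```

```bash
cat >> fit.py <<'E'
def box(x0,x1,y0,y1,h): return np.array([(x,y,z) for z in(0,h) for x,y in((x0,y0),(x1,y0),(x1,y1),(x0,y1))],float)
ED=[(0,1),(1,2),(2,3),(3,0),(4,5),(5,6),(6,7),(7,4),(0,4),(1,5),(2,6),(3,7)]
RB=[box(0,160,-60,-52,28),box(0,160,52,60,28),box(160,168,-60,60,28)]
CB=[box(-55,55,-42,42,45)]
def overlay(d,items,crop,s,out):
    x,y,w,h=crop; im=cv2.resize(d["image"][y:y+h,x:x+w,::-1].astype(np.uint8),None,fx=s,fy=s,interpolation=cv2.INTER_CUBIC)
    for p,bs,col in items:
        for b in bs:
            uv=(proj(d,T(p,b/1000))-[x,y]+.5)*s-.5
            for i,j in ED: cv2.line(im,tuple(np.round(uv[i]).astype(int).tolist()),tuple(np.round(uv[j]).astype(int).tolist()),col,1)
    cv2.imwrite(out,im)
E
python3 - <<'E'
from fit import *
w1,w2,sc=load("w1"),load("w2"),load("sc1")
R=dict(A=(0,52,0),B=(0,52,28),C=(160,52,0),D=(160,52,28),E=(160,-52,28),F=(0,-52,28))
u1=px([(630,423),(625,452),(142,400),(106,437),(64,104),(610,128)],4.2,(120,150))
u2=px([(335,553),(73,453),(532,172)],3.75,(225,165))
p,r=fit([(w1,[R[k] for k in "ABCDEF"],u1),(w2,[R[k] for k in "DEA"],u2)],[.57,-.05,-1.6])
print("rack",p,"\n",r.round(1).tolist())
q=[ 0.57186938 , 0.08602526, -1.84831453]
it=[(p,RB,(0,0,255)),(q,CB,(0,255,0))]
overlay(w1,it,(120,150,330,140),2.4,"pics/o1.png")
overlay(w2,it,(225,5,250,320),1.87,"pics/o2.png")
overlay(sc,it,(230,165,150,110),5,"pics/o3.png")
E
```

```text
rack [ 0.56648253 -0.05429232 -1.6161496 ] 
 [[1.1, -1.1], [-0.4, 1.9], [1.3, -0.8], [-0.4, -0.1], [-0.9, 0.7], [3.2, 0.8], [-0.3, 2.8], [-0.9, 1.3], [-0.2, -1.3]]
```

View pics/o1.png

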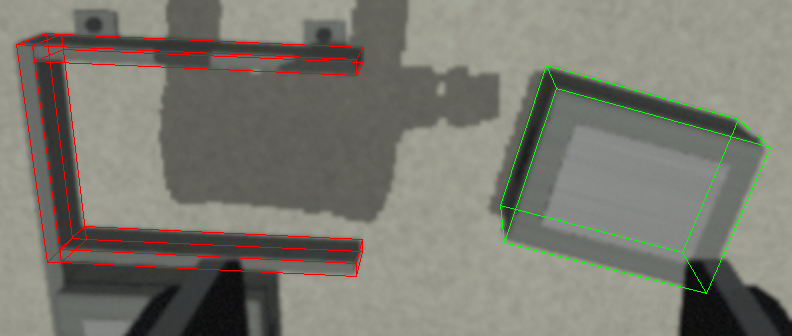

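View pics/o2.png

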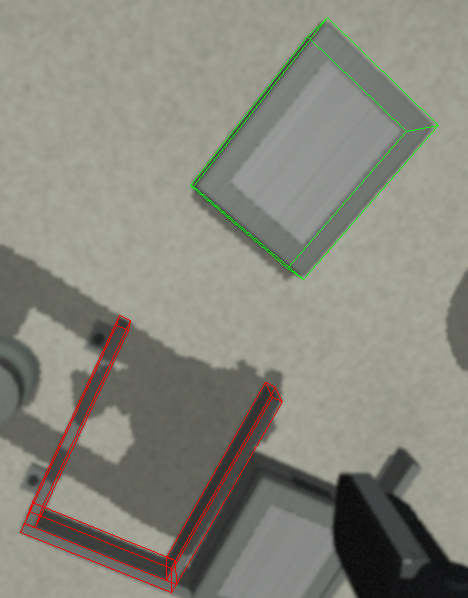

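View pics/o3.png

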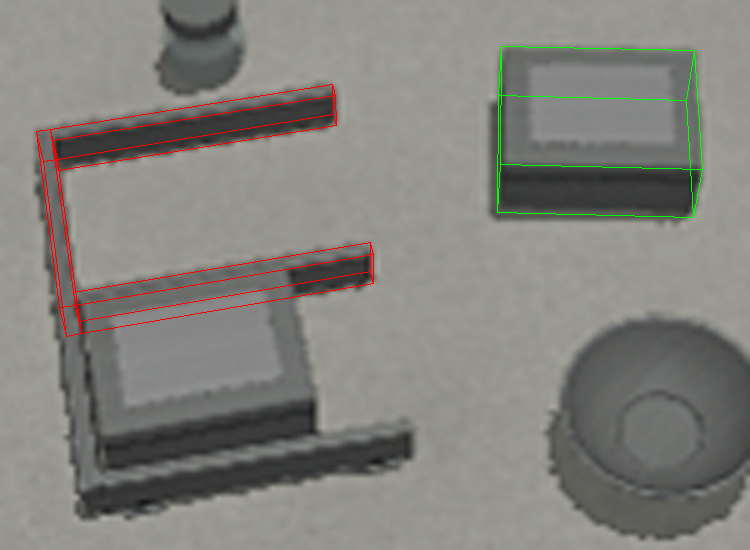

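The model overlays agree with the images to about 1–2 mm. In the rack frame the case is at x=-140, y≈0, yaw≈-0.23. I'll push from behind with two spread fingers lined up with the lane, which turns the case square before the mouth, and then check.

```bash
cat > push.py <<'E'
from fit import *
from math import pi
P=np.array([0.56648253,-0.05429232,-1.6161496])
def rk(x,y,z): return (T(P,[(x/1000,y/1000,z)])[0]).tolist()
YAW=P[2]+pi/2
ZP=0.173+0.014
def lin(x,y,z=ZP,v=.05,yaw=None): bot.move_linear(rk(x,y,z),velocity=v,attitude=None if yaw is None else [pi,0,yaw])
E
python3 - <<'E'
from push import *
print(bot.read_time_s())
bot.set_gripper(0.044); print(bot.read_width())
bot.move_to(rk(-245,0,0.30),[pi,0,YAW])
f0=bot.read_ft_force()
lin(-245,0,v=.12); print("down",bot.read_tcp_pos(),bot.read_ft_force()-f0)
for x in (-220,-205,-195,-181):
    lin(x,0); print(x,(bot.read_ft_force()-f0).round(2))
lin(-190,0)
d=snap("wrist","w3"); s=snap("scene","sc3",(220,130,200,150),4); snap("side","sd3")
print(bot.read_time_s())
E
```

```text
3.85
0.04377862261347526
down [0.57812703 0.19048914 0.18818485] [-0.38419824  0.1715848   0.04300943]
-220 [-0.29  0.31 -0.39]
-205 [-1.21  2.06 -0.01]
-195 [-0.07  1.32  0.33]
-181 [-0.74  0.9  -0.02]
8.7917
```

View pics/w3.png

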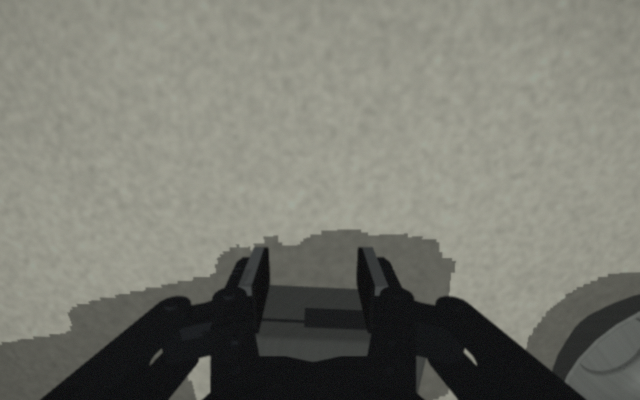

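View pics/sc3.png

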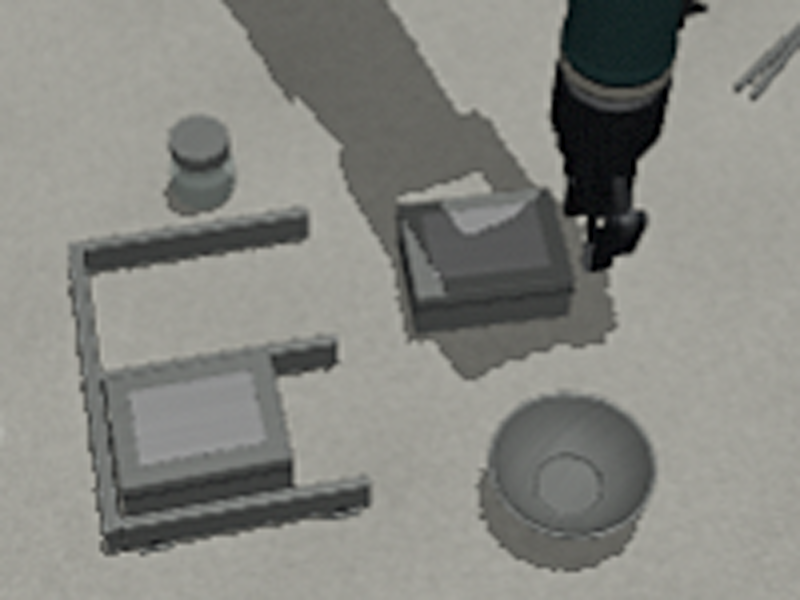

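The case looks square to the lane now: its corners in the 4x crop are at (398,203), (413,305), (573,290) and (545,188). I'll fit the case and rack in this same image.

Run:
```python
from push import *
sc=load("sc3"); o=(220,130)
ur=px([(307,213),(307,238),(85,248),(103,373),(336,347),(336,366)],4,o)
Pr=[(0,-52,28),(0,-52,0),(160,-52,28),(160,52,28),(0,60,28),(0,60,0)]
p,r=fit([(sc,Pr,ur)],P); print(p,r.round(1).tolist())
uc=px([(398,203),(413,305),(573,290),(545,188),(417,335),(573,315)],4,o)
Pc=[(55,-42,45),(55,42,45),(-55,42,45),(-55,-42,45),(55,42,0),(-55,42,0)]
q,r=fit([(sc,Pc,uc)],[.57,.06,P[2]]); print(q,r.round(1).tolist())
for b in (p,P):
    d=q-b; c,s=np.cos(b[2]),np.sin(b[2]); print("case in rack",c*d[0]+s*d[1],-s*d[0]+c*d[1],d[2])
overlay(sc,[(p,RB,(0,0,255)),(q,CB,(0,255,0))],(230,165,150,110),5,"pics/o4.png")
```

```text
[ 0.56587594 -0.05412627 -1.62283094] [[0.3, 0.4], [0.5, 0.3], [-0.8, 0.4], [-1.4, -0.3], [0.3, -1.1], [0.5, -0.0]]
[ 0.58083631  0.05790317 -1.67180078] [[-0.6, 0.4], [0.6, -1.0], [0.6, -2.1], [1.1, -0.2], [-0.8, 1.0], [-1.0, 1.2]]
case in rack -0.11265590655084218 0.009113347154563231 -0.04896983324213222
case in rack -0.11273088590003566 0.009252335396921201 -0.055651177524968176
```

View pics/o4.png

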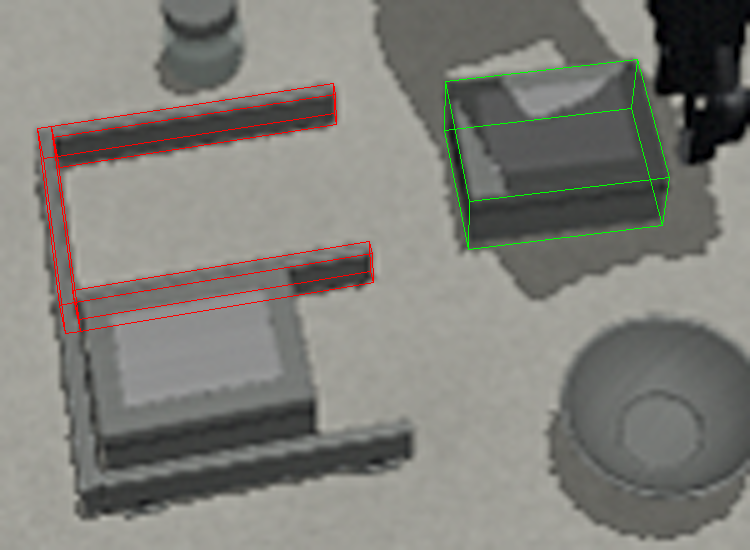

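Run:
```python
from push import *
bot.move_linear(rk(-200,0,0.28),velocity=.2)
bot.move_to([0.55,0.0,0.38],[pi,0,pi/2]); 
snap("wrist","w4"); print(bot.read_time_s())
```

```text
11.1
```

View pics/w4.png

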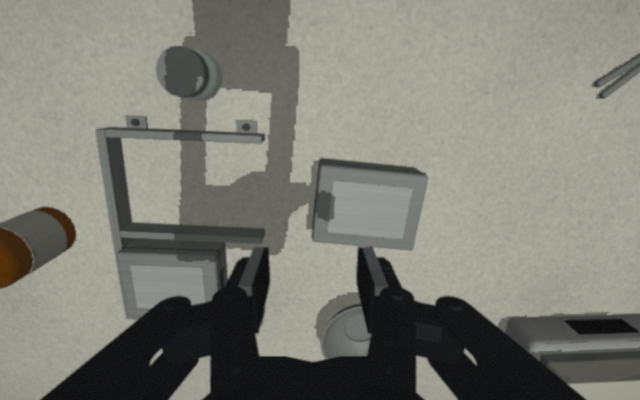

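Run:
```python
import cv2
a=cv2.imread("pics/w4.png")
cv2.imwrite("pics/w4a.png",cv2.resize(a[115:255,90:280],None,fx=4.2,fy=4.2,interpolation=cv2.INTER_CUBIC))
cv2.imwrite("pics/w4b.png",cv2.resize(a[145:265,300:440],None,fx=5,fy=5,interpolation=cv2.INTER_CUBIC))
```

```text
(no output)
```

View pics/w4a.png

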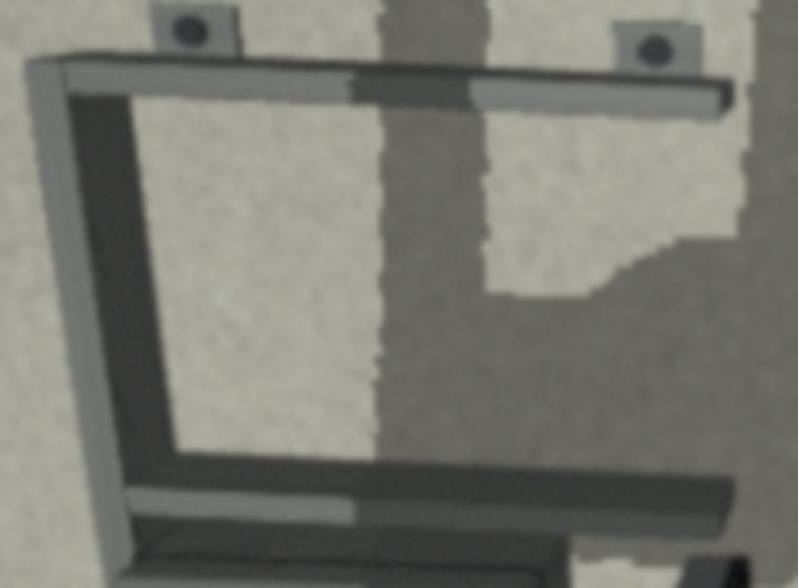

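View pics/w4b.png

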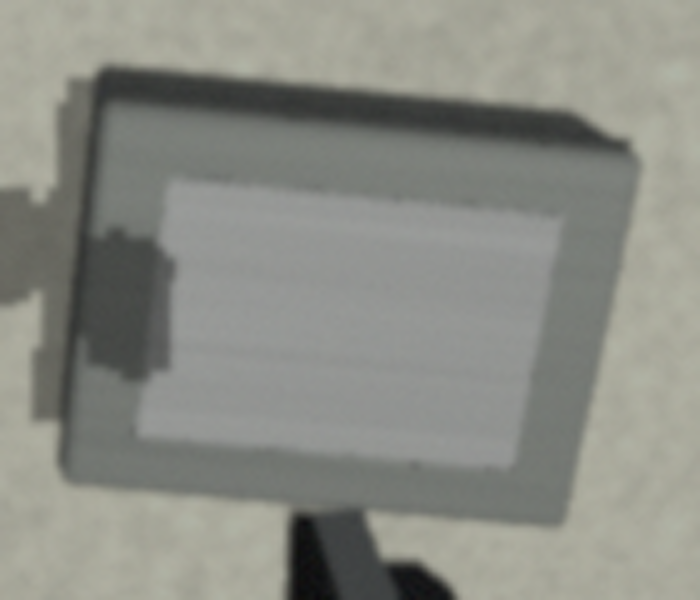

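Run:
```python
from push import *
w=load("w4")
ur=px([(735,478),(727,513),(722,537),(177,455),(127,488),(68,93),(718,117),(722,90),(733,80)],4.2,(90,115))
Pr=[(0,52,0),(0,52,28),(0,60,28),(160,52,0),(160,52,28),(160,-52,28),(0,-52,28),(0,-60,28),(0,-60,0)]
p,r=fit([(w,Pr,ur)],P); print(p,r.round(1).tolist())
uc=px([(103,100),(63,485),(564,525),(640,152),(100,67)],5,(300,145))
Pc=[(55,-42,45),(55,42,45),(-55,42,45),(-55,-42,45),(55,-42,0)]
q,r=fit([(w,Pc,uc)],[.57,.06,P[2]]); print(q,r.round(1).tolist())
for b in (p,P):
    d=q-b; c,s=np.cos(b[2]),np.sin(b[2]); print("case in rack",c*d[0]+s*d[1],-s*d[0]+c*d[1],d[2])
```

```text
[ 0.56610043 -0.05424521 -1.61602331] [[0.6, -0.9], [-1.1, 0.6], [0.1, 1.4], [0.9, -1.1], [-0.6, 0.3], [-0.9, 0.5], [0.5, 0.9], [-0.5, -0.6], [0.9, -1.1]]
[ 0.57948942  0.05787607 -1.66602283] [[-0.6, -0.2], [-0.6, 0.7], [1.2, 1.3], [2.2, -0.1], [-0.9, -1.6]]
case in rack -0.1126119703803575 0.00830611975214001 -0.04999952413294495
case in rack -0.11264275555111981 0.007908052655347208 -0.04987323020896128
```

Both views agree: the case is at x=-112.6, y=+8, yaw=-0.05 in the rack frame. I'll push its far side towards the robot with two spread fingers to fix both the offset and the yaw.

Run:
```python
from push import *
Y2=YAW+pi/2
bot.set_gripper(0.060); print(bot.read_width())
bot.move_to(rk(-112,80,0.27),[pi,0,Y2])
f0=bot.read_ft_force()
lin(-112,80,v=.12)
for y in (68,60,53.3):
    lin(-112,y,v=.04); print(y,(bot.read_ft_force()-f0).round(2), rk(-112,y,ZP), bot.read_tcp_pos().round(4))
lin(-112,75,v=.1); bot.move_linear(rk(-112,75,0.27),velocity=.2)
bot.move_to([0.55,0.0,0.38],[pi,0,pi/2])
snap("wrist","w5",(300,145,140,120),5); print(bot.read_time_s())
```

```text
0.06009473406377505
68 [ 0.35 -0.53 -0.87] [0.6394904321290542, 0.05450954683469384, 0.187] [0.6393 0.0546 0.1873]
60 [ 1.77  0.9  -0.86] [0.6314986583964068, 0.054872248649090336, 0.187] [0.6314 0.055  0.1872]
53.3 [ 2.84 -0.03 -0.31] [0.6248055478953145, 0.055176011418647405, 0.187] [0.6246 0.0552 0.1872]
15.6917
```

View pics/w5.png

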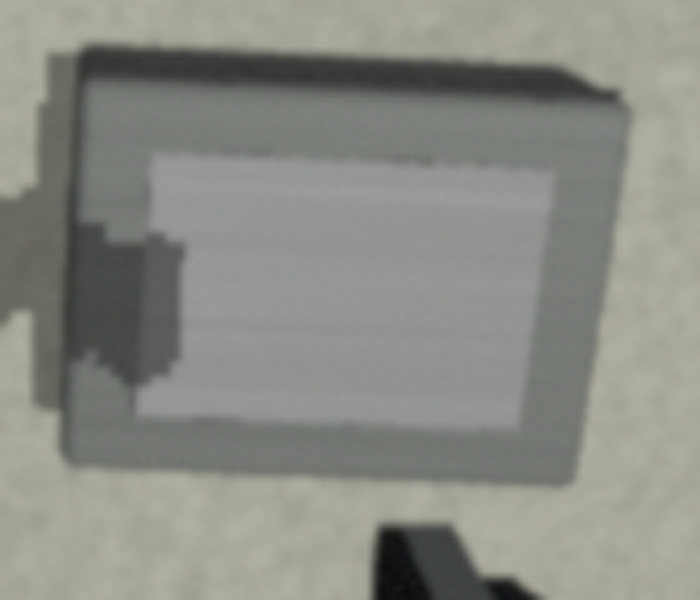

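Run:
```python
from push import *
w=load("w5")
uc=px([(80,77),(63,467),(576,488),(632,104),(80,45)],5,(300,145))
Pc=[(55,-42,45),(55,42,45),(-55,42,45),(-55,-42,45),(55,-42,0)]
q,r=fit([(w,Pc,uc)],[.57,.06,P[2]]); print(q,r.round(1).tolist())
d=q-P; c,s=np.cos(P[2]),np.sin(P[2]); print("case in rack",c*d[0]+s*d[1],-s*d[0]+c*d[1],d[2])
overlay(w,[(P,RB,(0,0,255)),(q,CB,(0,255,0))],(90,115,350,160),2.2,"pics/o5.png")
```

```text
[ 0.57191817  0.05615708 -1.61534014] [[-0.3, -0.0], [-0.6, 1.1], [0.5, 0.8], [1.5, -0.4], [-0.6, -1.1]]
case in rack -0.11058226376433755 0.000422530726162074 0.0008094567127652219
```

View pics/o5.png

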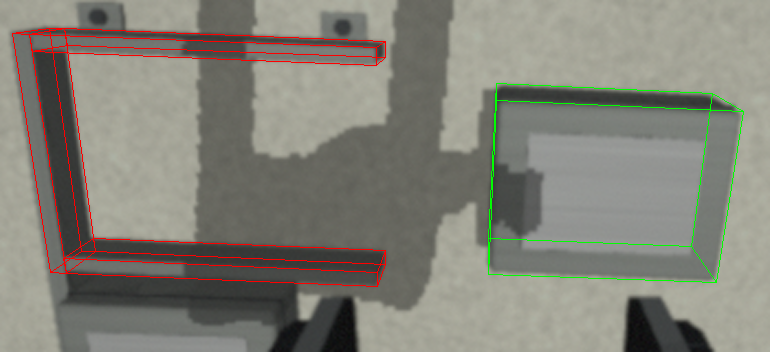

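The case is now at y=+0.4 mm with yaw 0.001. Next I'll push from behind and pause at the mouth to check.

Run:
```python
from push import *
bot.set_gripper(0.046)
bot.move_to(rk(-205,0,0.27),[pi,0,YAW])
f0=bot.read_ft_force(); np.save("f0.npy",f0)
lin(-205,0,v=.12)
for x in (-180,-150,-124):
    lin(x,0); print(x,(bot.read_ft_force()-f0).round(2),bot.read_moment().round(2))
snap("scene","sc6",(220,130,200,150),4); print(bot.read_time_s(),bot.read_tcp_pos(),rk(-124,0,ZP))
```

```text
-180 [-0.1   0.19 -1.34] [ 0.02  0.02 -0.01]
-150 [ 0.19  0.8  -1.41] [ 0.03 -0.02  0.05]
-124 [-0.51 -0.2  -1.44] [ 0.   -0.01  0.05]
20.5833 [0.57211488 0.06897983 0.18700389] [0.5721044081231458, 0.06958017285603521, 0.187]
```

View pics/sc6.png

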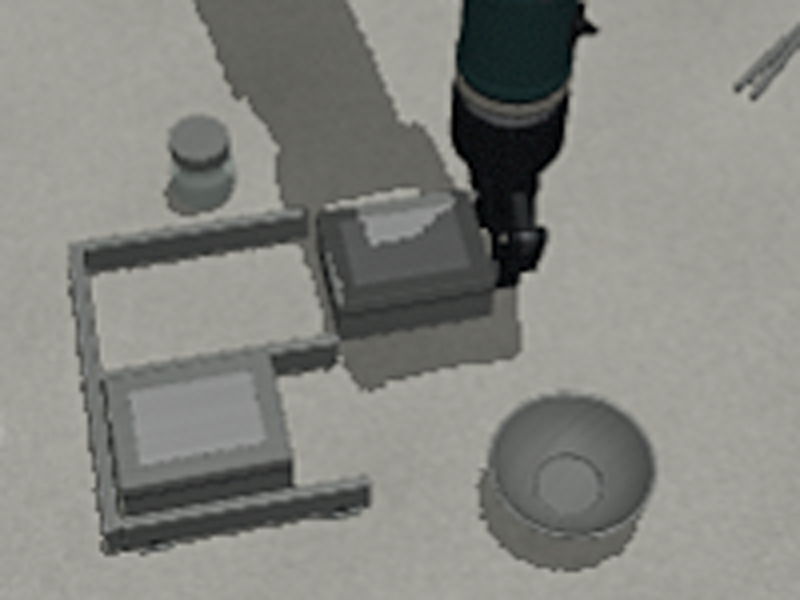

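Run:
```python
from push import *
w=load("sc6")
uc=px([(319,212),(338,313),(497,290),(468,192),(341,339),(493,315)],4,(220,130))
Pc=[(55,-42,45),(55,42,45),(-55,42,45),(-55,-42,45),(55,42,0),(-55,42,0)]
q,r=fit([(w,Pc,uc)],[.57,.0,P[2]]); print(r.round(1).tolist())
for b in (P,[ 0.56587594,-0.05412627,-1.62283094]):
    d=q-b; c,s=np.cos(b[2]),np.sin(b[2]); print("case in rack",c*d[0]+s*d[1],-s*d[0]+c*d[1],d[2])
g=T(P,[(-.058,0,0)])[0]; g=[g[0],g[1],P[2]]
overlay(w,[(P,RB,(0,0,255)),(g,CB,(0,255,0))],(230,165,150,110),5,"pics/o6.png")
```

```text
[[-0.6, 0.1], [-0.0, -1.0], [0.2, -1.4], [0.7, -0.5], [-0.6, 2.0], [0.3, 1.9]]
case in rack -0.058950715790121545 0.003011698776760033 -0.016113428939203978
case in rack -0.05883524622203443 0.0032321701427883228 -0.009432088939203886
```

View pics/o6.png

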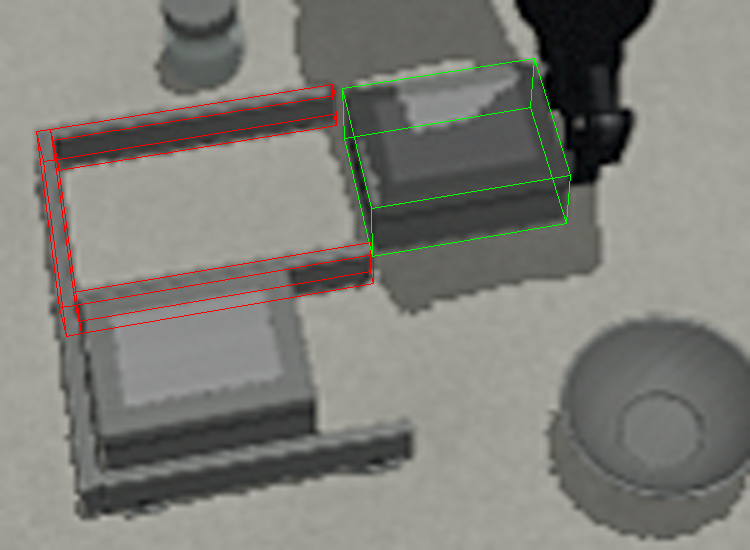

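The case and rack show the same ~1 px image offset, so the case is centred to about 1 mm. I'll continue down the lane.

Run:
```python
from push import *
f0=np.load("f0.npy")
for x in (-70,-20,20):
    lin(x,0); print(x,(bot.read_ft_force()-f0).round(2),bot.read_moment().round(2))
snap("scene","sc7",(220,130,200,150),4); print(bot.read_time_s())
```

```text
-70 [-0.52  1.96 -1.42] [ 0.15 -0.02 -0.07]
-20 [-0.23  0.28 -0.3 ] [ 0.14  0.03 -0.01]
20 [ 0.36  1.74 -1.53] [ 0.09 -0.01  0.02]
23.9667
```

View pics/sc7.png

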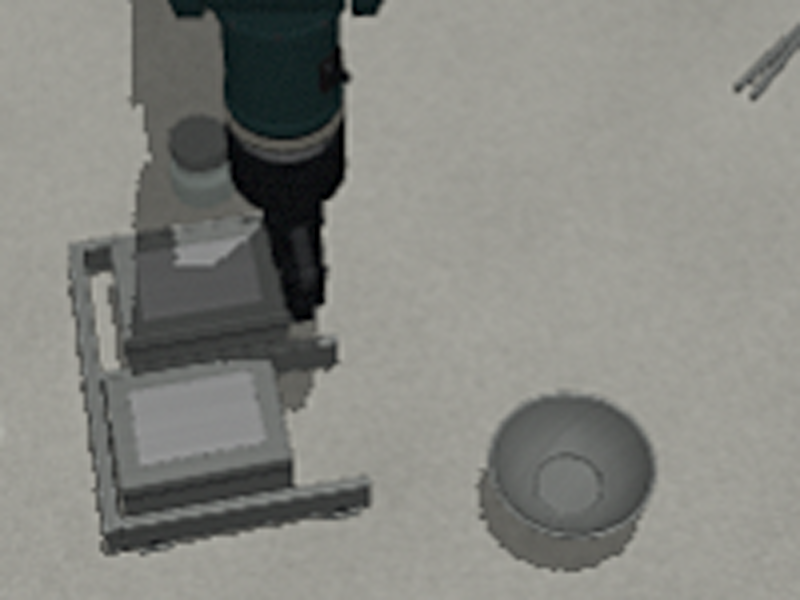

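Run:
```python
from push import *
w=load("sc7"); p=np.array([ 0.56587594,-0.05412627,-1.6162]); p[0]+=.0012
g=T(p,[(.086,0,0)])[0]; g=[g[0],g[1],p[2]]
overlay(w,[(p,RB,(0,0,255)),(g,CB,(0,255,0))],(230,175,100,80),7,"pics/o7.png")
```

```text
(no output)
```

View pics/o7.png

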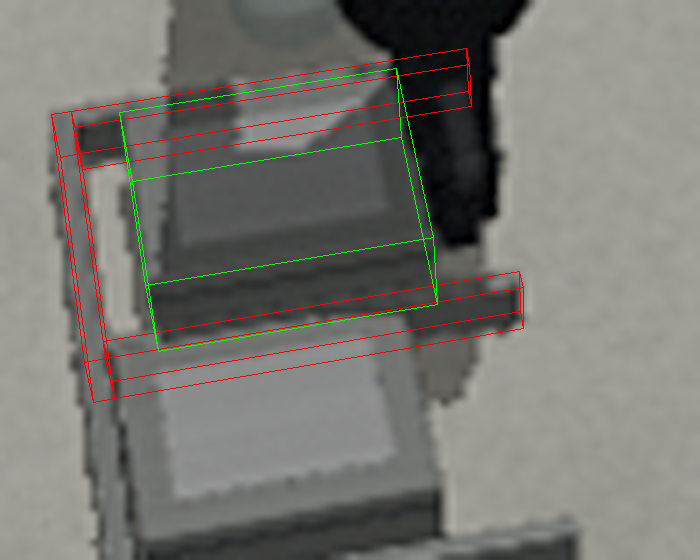

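The case is square and centred in the lane, with about 18 mm to go. I'll finish in small force-checked steps.

Run:
```python
from push import *
f0=np.load("f0.npy"); u=np.array([np.cos(P[2]),np.sin(P[2]),0])
lin(33,0,v=.04); x=33
while x<46:
    x+=1; lin(x,0,v=.02); bot.dwell(.1)
    fs=np.mean([-(bot.read_ft_force()-f0)@u for _ in range(4)])
    print(x,fs.round(1),((bot.read_tcp_pos()-rk(0,0,0))@u*1000).round(1))
    if fs>9: break
snap("scene","sc8",(220,130,200,150),4); print(bot.read_time_s())
```

```text
34 4.3 33.7
35 4.9 34.9
36 4.3 36.1
37 4.3 37.1
38 3.9 38.1
39 3.6 39.1
40 5.4 39.8
41 7.8 40.1
42 10.0 40.4
27.6417
```

View pics/sc8.png

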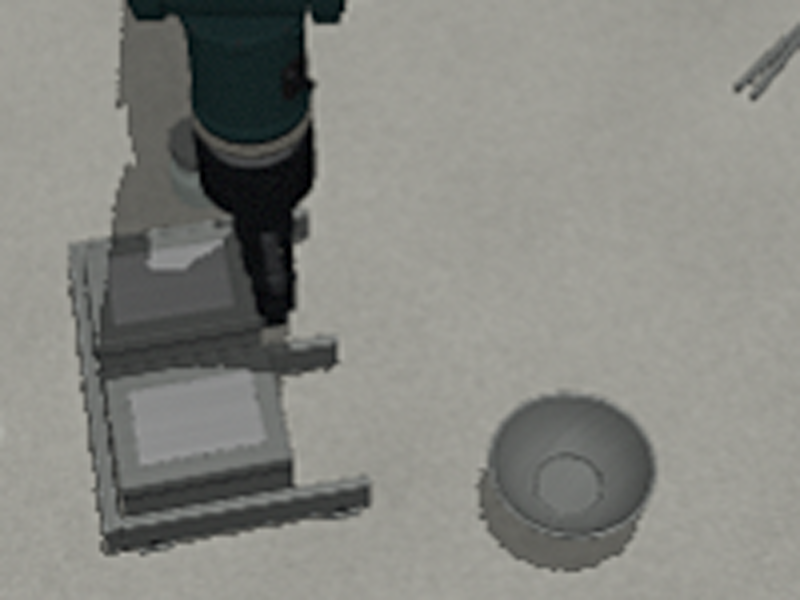

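Force rises from 4 to 10 N with motion stalled at x≈40, so the case is on the stop. I'll back off straight along the lane, lift, and look from above.

Run:
```python
from push import *
lin(-45,0,v=.1); bot.move_linear(rk(-45,0,0.30),velocity=.2)
bot.move_to([0.53,-0.12,0.38],[pi,0,pi/2])
snap("wrist","w9",(220,80,190,160),4.2); print(bot.read_time_s())
import shutil; im=load("w9")["image"]; cv2.imwrite("pics/w9f.png",im[:,:,::-1])
```

```text
31.025
```

View pics/w9f.png

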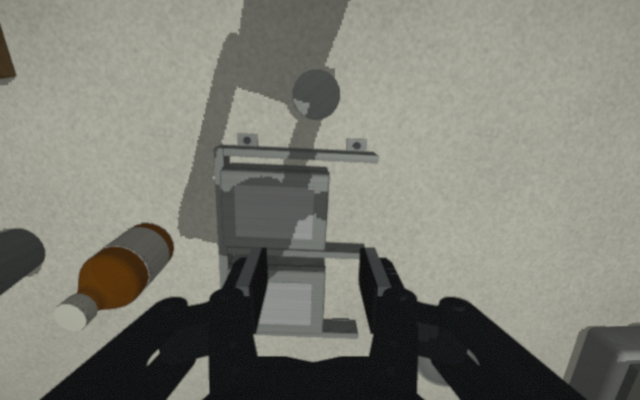

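View pics/w9.png

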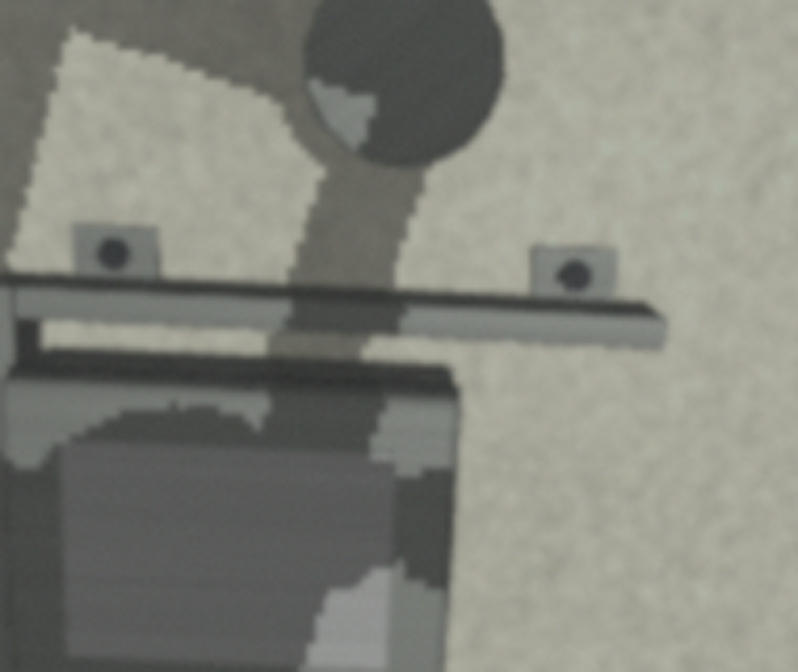

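Run:
```python
from push import *
w=load("w9")
g=T(P,[(.105,0,0)])[0]; g=[g[0],g[1],P[2]]
overlay(w,[(P,RB,(0,0,255)),(g,CB,(0,255,0))],(205,130,185,130),4.3,"pics/o9.png")
overlay(w,[],(205,130,185,130),4.3,"pics/o9b.png")
```

```text
(no output)
```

View pics/o9.png

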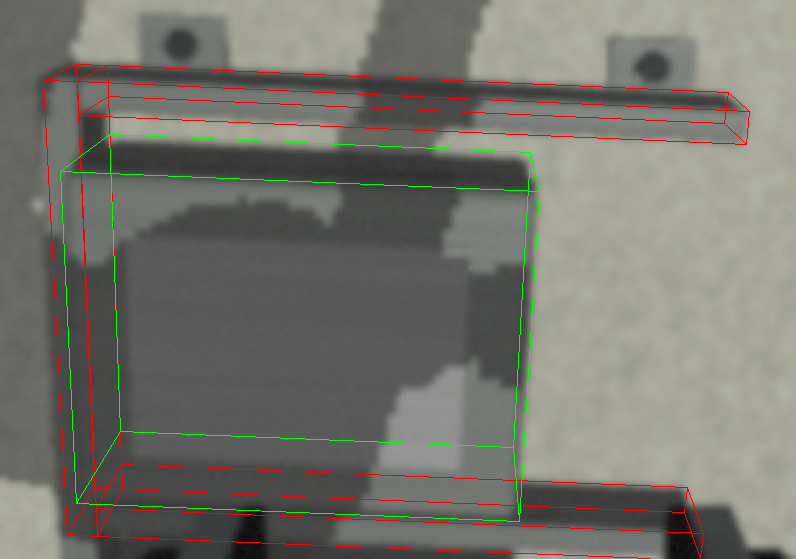

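View pics/o9b.png

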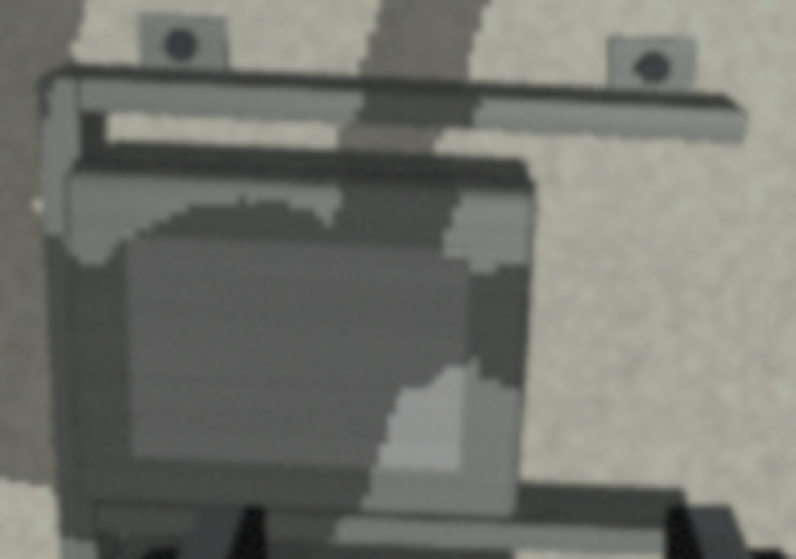

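The overlay of the ideal home pose matches the image: the rear edge at (535,187)–(518,518) is parallel to the model and within 1 px, and gaps show on both rails. The hand is high and clear, so I'll hand the job in.

Run:
```python
from cell import bot
print(bot.read_time_s(), bot.read_qvel().round(4)); print(bot.job_done())
```

```text
31.025 [ 0.0009 -0.0016 -0.0053 -0.0002  0.0012 -0.0016]
the job is handed in; nothing more can be done
None
```

The case is home against the end stop, square to it, with the hand raised clear. I handed the job in at 31.0 s of the 54 s allowed.

**What I did:**
- I squared the case with a spread-finger push from behind. A two-finger push on its far side then centred it, at y +0.4 mm and yaw 0.001 rad.
- I pushed it down the lane from behind until the stop resisted. Force rose from about 4 N sliding to 10 N, with the arm stalled at the expected place.
- I backed straight out and lifted; the case was never pinched.

**Last checks:**
- **Position:** seen from above, the case's rear edge is parallel to the modelled home pose and within about 1 px. Its far end is on the stop.
- **Rails:** the last view shows a clear gap along rail_near. The rail_mid side is partly hidden there, so its clearance comes from the fitted pose. No force readings suggested a rail contact.
- **Bystanders:** none was disturbed in any view I looked at, but I did not measure each one.

**Disagreements:**
- The first push shifted the case about 8 mm sideways, which the side push corrected.
- The scene camera sits 1–3 mm off the wrist camera.
- In the final view the case's base edge suggests it lies up to about 2 mm towards rail_mid, while its top edge shows none. That is within the 10 mm clearance.

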